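# Find the tea chest whose lid hinge still holds

### The job

One of these two tea chests has a slack lid hinge: try both by raising each lid by its pull bar to about half open (45 degrees) and letting go, to see whether it stays there or sinks shut by itself. When both have been tried, lean a fingertip lightly on the pull bar of the lid that stayed up, with a steady 5 N or so downward for a good second, without pushing the lid down, to be sure the hinge grips. Leave that lid standing about half open by itself and the slack one shut, and do not disturb the other things on the worktop.

Things in the scene. Friction and masses are not known exactly. Their poses are not given: they have to be found in the camera images.
- chest_1: Wooden tea chest 1, 170 mm deep (x), 150 mm wide (y), 85 mm high without its lid, fixed to the worktop; origin at the centre of its underside, x points from the pull side to the hinge side. The chests look alike; one hinge is sound, the other slack, and only trying tells which.
- lid_1: Wooden lid 1, 175 x 154 x 10 mm, 0.25 to 0.41 kg. Origin on the hinge line, mid-width, on the chest's far top rim, 85 mm above the worktop; shut, its axes are the chest's. It fills x = -175 to 0, z = 0 to 10 mm. It turns about its y axis (positive opens; 0 shut, limit 1.8 rad): its z axis leans from vertical by the opening angle. Sound hinge: dry friction 1.8 N m. Slack hinge: let go half open, sinks shut in 0.4 to 1 s.
- bar_1 (a point): Nominal middle of lid 1's steel pull bar (12 mm thick, 48 mm long along the lid's y), on two stems 26 mm ahead of the lid's front edge: x = -201, z = 5 mm in the lid's frame, axes as the lid's. Its stems are bent by use: the real bar is up to 6 mm above or below (lid z). Pinched on its end faces it can turn. Sound lid: about 10 N up raises it; half open, 9 to 14 N down slips it.
- chest_2: Wooden tea chest 2, 170 mm deep (x), 150 mm wide (y), 85 mm high without its lid, fixed to the worktop; origin at the centre of its underside, x points from the pull side to the hinge side. The chests look alike; one hinge is sound, the other slack, and only trying tells which.
- lid_2: Wooden lid 2, 175 x 154 x 10 mm, 0.25 to 0.41 kg. Origin on the hinge line, mid-width, on the chest's far top rim, 85 mm above the worktop; shut, its axes are the chest's. It fills x = -175 to 0, z = 0 to 10 mm. It turns about its y axis (positive opens; 0 shut, limit 1.8 rad): its z axis leans from vertical by the opening angle. Sound hinge: dry friction 1.8 N m. Slack hinge: let go half open, sinks shut in 0.4 to 1 s.
- bar_2 (a point): Nominal middle of lid 2's steel pull bar (12 mm thick, 48 mm long along the lid's y), on two stems 26 mm ahead of the lid's front edge: x = -201, z = 5 mm in the lid's frame, axes as the lid's. Its stems are bent by use: the real bar is up to 6 mm above or below (lid z). Pinched on its end faces it can turn. Sound lid: about 10 N up raises it; half open, 9 to 14 N down slips it.
- lemon: A lemon, 71x53x51 mm, lying in front between the chests; a bystander.
- tin_small: A small food tin, 58 mm wide and 72 mm high, standing behind and between the chests; a bystander. Origin under its centre.
- jam_jar: A jam jar, 62 mm wide and 86 mm high, at the right; a bystander. Origin under its centre.
- mug_in_use: A two-tone mug, 78 mm wide with its handle 116 mm, 101 mm high, at the left; a bystander. Origin under its middle.
- teaspoon_a: A steel teaspoon 132 mm long lying at the front left; a bystander.
- tin_half: A low food tin, 76 mm wide and 58 mm high, at the front right; a bystander. Origin under its centre.

How it is judged (in metres and radians):
On the way, in this order (a step that is already met when the one before it is completed fails the run):
1. a raised lid, let go, sinks by itself: untouched and turning while still over 0.4 rad open (this shows the slack one) (((angle between lid_1's own z axis and vertical above 0.4 rad and contact force between anything else and lid_1 below 0.05 N and angular speed of lid_1 above 0.2 rad/s) or (angle between lid_2's own z axis and vertical above 0.4 rad and contact force between anything else and lid_2 below 0.05 N and angular speed of lid_2 above 0.2 rad/s))), for 0.06 s.
2. the other lid stands untouched and still at 0.6 to 1.0 rad (34 to 57 degrees), and the slack one has gone shut (((angle between lid_1's own z axis and vertical between 0.6 and 1 rad and contact force between anything else and lid_1 below 0.05 N and angular speed of lid_1 below 0.05 rad/s and angle between lid_2's own z axis and vertical below 0.05 rad and contact force between anything else and lid_2 below 0.05 N) or (angle between lid_2's own z axis and vertical between 0.6 and 1 rad and contact force between anything else and lid_2 below 0.05 N and angular speed of lid_2 below 0.05 rad/s and angle between lid_1's own z axis and vertical below 0.05 rad and contact force between anything else and lid_1 below 0.05 N))), for 0.3 s.
3. the standing lid, still at 0.6 to 1.0 rad, is pressed with a steady 3 to 8 N without moving, for 0.8 s (((angle between lid_1's own z axis and vertical between 0.6 and 1 rad and contact force between the fingers and lid_1 between 3 and 8 N and angular speed of lid_1 below 0.05 rad/s) or (angle between lid_2's own z axis and vertical between 0.6 and 1 rad and contact force between the fingers and lid_2 between 3 and 8 N and angular speed of lid_2 below 0.05 rad/s))), for 0.8 s.
At the end, for the whole second after the job is handed in: The sound lid stands by itself, still, at 0.6 to 1.0 rad (34 to 57 degrees) open; the slack lid lies shut (under 0.05 rad); neither is touched (((angle between lid_1's own z axis and vertical between 0.6 and 1 rad and contact force between anything else and lid_1 below 0.05 N and angular speed of each of lid_1, lid_2 below 0.03 rad/s and angle between lid_2's own z axis and vertical below 0.05 rad and contact force between anything else and lid_2 below 0.05 N) or (angle between lid_2's own z axis and vertical between 0.6 and 1 rad and contact force between anything else and lid_2 below 0.05 N and angular speed of each of lid_2, lid_1 below 0.03 rad/s and angle between lid_1's own z axis and vertical below 0.05 rad and contact force between anything else and lid_1 below 0.05 N))).
It fails at once if one of the bystanders (lemon, two tins, jam jar, mug, teaspoon) is pushed more than 30 mm (distance of any of lemon, tin_small, jam_jar, mug_in_use, teaspoon_a, tin_half from where it was at the start of the episode above 0.03 m).
It also fails if it takes over 67 s, if anything falls off the work surface, if the arm or the gripper's body presses on something with over 40 N, if the wrist force passes 120 N, or if a joint passes its speed limit or range.

### The arm

A 6-joint arm with a two-finger parallel gripper is mounted at the origin on a cart in front of the work surface, level with it; the furniture and walls round the work are solid. World frame = base frame: x ahead of the robot, y to its left, z up, the work surface at z = 0. Lengths are in mm, angles in degrees, forces in N, time in s.
With the tool pointing down it reaches from about 300 to 850 mm from the base axis. Payload 4.2 kg.
Tool frame: the origin (TCP) lies at the very end of the fingers, on their centre line; the grasp point (between the pads) lies 19 mm behind it (env.grasp_offset is the distance from the TCP to the grasp point, in mm); z points along the fingers, y is the line along which they close (so a half turn about z gives the same grasp; the last joint's range is limited). The gripper opens to 91 mm and grips with 3 to 60 N. Pads are 32 mm wide; open, the fingers measure 118 mm over their backs; the gripper's body (76 mm by 178 mm) begins 60 mm behind the grasp point.
Start: joints at [-76.547, 18.312, 89.639, -0, 72.044, -1.146], TCP at [144.932, -556.451, 213.976] pointing down, gripper open.
Joint ranges: [-177.97, 177.97], [-48.28, 115.42], [12.27, 149.76], [-77.06, 257.06], [2.81, 150.46], [-146.56, 146.56]. Speed limits (degrees/s): [147.25, 147.25, 180, 180, 180, 180].

### API

Orientations are given as [roll, pitch, yaw] about the fixed x, y, z axes, in that order (R = Rz(yaw) Ry(pitch) Rx(roll)).
In Python, from workcell import env, eyes gives the robot as it stands.
- The arm moves only by the tool send_rows, never from a script. Its arguments are lists of equal length, an entry for each row: "grip": the opening, from -1 (shut) to 1 (fully open), so that 0 is half open; "xyz": the shift along the world's x, y, z in m, a list of three; "yaw": the turn about the world's z in degrees. A call has 1 to 8 rows; each row is the pose to reach, as a shift and turn from the pose commanded when the call began; what a row does not reach only later rows make up. A row lasts 1/12 s, in which the tool goes at most 41.7 mm and 7.16 degrees, less where a joint would pass 70% of its speed; a pose out of reach is approached as far as the arm can. A call with a gripper value outside its range is refused whole. The fingers move at their own pace and stop on an object; "grip_force" is the grip in N (left out, the last holds). Time passes only in rows, so rows that repeat a pose let the fingers close. It gives the time, the measured TCP pose, the force, the opening and the grip force at its end, in the units of the state.
- env.state(): the state, without advancing time (a new reading comes with each control period).
- eyes.grab_frame(name): name is "side" or "top" or "wrist"; returns a dict with "frame" (480x640x3 uint8, red, green, blue), "fx", "fy", "cx", "cy" (pixels), "pose" (4x4, takes a point from camera to world coordinates). Camera axes: x right, y down, z forward; pixel columns grow to the right and rows downward; lengths in mm; the calibration is good to about 2 mm. A picture is of the moment at which its call begins. There is no depth.
- env.job_done(): hands the job in; it is judged then, once.
The state is a dict: "time_s": time; "qpos": joint angles; "qvel": joint speeds; "effort": joint torques, N m; "ee_pos": TCP position; "ee_rot": TCP orientation; "force": force on the tool from outside, world axes, zero at the start; "torque": the same for the moment, N m; "gripper_width": finger opening in mm; "gripper_force": force on a finger pad.
Only numpy, scipy, OpenCV 4.12 (cv2) and the standard library are available. Lean on these libraries where they do the work, as an engineer would, in place of code of your own. Each camera call takes 0.05 s, during which the arm holds its last target. There are 200 camera calls.

## Working session

There is one attempt and no reset: what is moved stays moved. The work goes in short steps, Python scripts to look and compute and a tool call to move; the robot and the scene stay as the last step left them, time stands still between calls to the robot, and variables do not carry over. Pictures are saved under pics/ and viewed, at most 10 in all, crops included, and the job is handed in when it is done.

Besides the shell and the picture viewer there is one more tool, called after ">>>" in YAML: its name, and indented under it one key for each argument. send_rows: Moves the arm, as the interface text tells. Its arguments: {"type":"object","properties":{"grip":{"type":"array"},"xyz":{"type":"array"},"yaw":{"type":"array"},"grip_force":{"type":"number"}},"required":["grip","xyz","yaw"]}

```bash
ls; mkdir -p pics
python3 - <<'E'
from workcell import env, eyes
import cv2, pickle
d={}
for n in("top","side"):
    f=eyes.grab_frame(n); d[n]=f
    cv2.imwrite(f"pics/{n}0.png",f["frame"][:,:,::-1]); print(n,f["fx"],f["cx"],f["cy"],f["pose"].round(3).tolist())
pickle.dump(d,open("f0.pkl","wb"))
print(env.state())
E
```

```text
pics
top 569.544336893414 318.95020877094896 237.8105013690506 [[-0.411, -0.812, 0.414, -128.092], [-0.912, 0.364, -0.191, 318.404], [0.005, -0.456, -0.89, 1474.238], [0.0, 0.0, 0.0, 1.0]]
side 494.5060910323557 319.36010087758933 242.97248973743143 [[-0.075, -0.865, 0.496, -117.402], [-0.997, 0.072, -0.026, 17.11], [-0.014, -0.496, -0.868, 1247.336], [0.0, 0.0, 0.0, 1.0]]
{'time_s': 0.1, 'qpos': array([-7.65484384e+01,  1.83483741e+01,  8.96976299e+01,  1.84058095e-03,
        7.20428396e+01, -1.14553668e+00]), 'qvel': array([-0.09627052, -0.06612374, -0.2906939 , -0.05415031, -0.058317  ,
        0.04554489]), 'effort': array([ 3.34189563e-04, -4.13333559e+01, -2.32509685e+01,  7.28947227e-02,
        4.21183091e-02, -4.22588641e-05]), 'ee_pos': array([ 144.82609045, -556.01845372,  213.21247563]), 'ee_rot': array([-1.79911209e+02, -3.52585362e-03,  1.45965267e+01]), 'force': array([ 0.75034081, -0.30945905, -0.22472486]), 'torque': array([-0.02445859, -0.00954762,  0.02075508]), 'gripper_force': 0.0, 'gripper_width': 91.4357223179093}
```

View pics/top0.png

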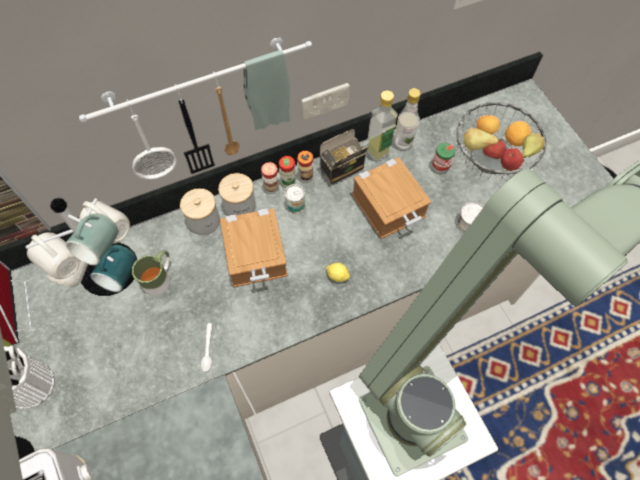

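View pics/side0.png

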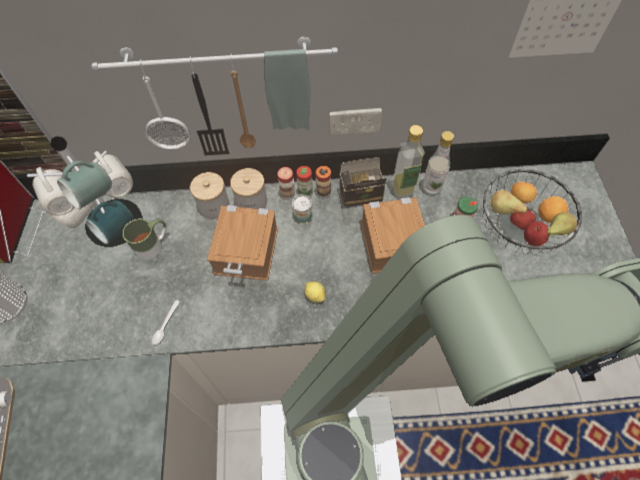

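The top view shows both chests: the left lid around (255,243) with its bar at (260,274), the right lid around (391,193) with its bar at (413,222). The lemon is at (338,273), and the arm hides the right chest's front in the side view. I'll enlarge both chests and try a lid mask.

```bash
cat > h.py <<'E'
import numpy as np, cv2
def ray(f,uv):
    P=f["pose"]; d=P[:3,:3]@np.array([(uv[0]-f["cx"])/f["fx"],(uv[1]-f["cy"])/f["fy"],1.]); return P[:3,3],d/np.linalg.norm(d)
def onz(f,uv,z):
    o,d=ray(f,uv); return o+d*(z-o[2])/d[2]
def proj(f,p):
    P=f["pose"]; c=P[:3,:3].T@(np.asarray(p,float)-P[:3,3]); return np.array([f["fx"]*c[0]/c[2]+f["cx"],f["fy"]*c[1]/c[2]+f["cy"]])
def two(f1,u1,f2,u2):
    o,d=ray(f1,u1);q,e=ray(f2,u2);s,t=np.linalg.lstsq(np.c_[d,-e],q-o,rcond=None)[0];a=o+s*d;b=q+t*e;return (a+b)/2,np.linalg.norm(a-b)
E
python3 - <<'E'
import pickle,cv2,numpy as np
d=pickle.load(open("f0.pkl","rb"));t=d["top"]["frame"][:,:,::-1];s=d["side"]["frame"][:,:,::-1]
a=cv2.resize(t[200:300,210:300],None,fx=4,fy=4,interpolation=cv2.INTER_CUBIC)
b=cv2.resize(t[150:250,345:440],None,fx=4,fy=4,interpolation=cv2.INTER_CUBIC)
cv2.imwrite("pics/c0.png",np.hstack([a,b]))
for n,im,x0 in(("top",t,None),("side",s,None)):
    h=cv2.cvtColor(im.copy(),cv2.COLOR_BGR2HSV)
    m=cv2.inRange(h,(8,90,165),(22,255,255)); m=cv2.morphologyEx(m,cv2.MORPH_OPEN,np.ones((3,3)))
    for c in cv2.findContours(m,cv2.RETR_EXTERNAL,cv2.CHAIN_APPROX_NONE)[0]:
        if cv2.contourArea(c)>600: print(n,cv2.contourArea(c),cv2.approxPolyDP(cv2.convexHull(c),4,True)[:,0].tolist())
E
```

```text
top 2985.5 [[273, 209], [285, 263], [229, 274], [220, 219]]
top 2577.5 [[399, 158], [429, 203], [384, 223], [355, 177]]
side 2818.5 [[221, 206], [273, 211], [263, 264], [208, 259]]
side 2207.5 [[415, 198], [423, 226], [391, 255], [376, 257], [364, 205]]
```

View pics/c0.png

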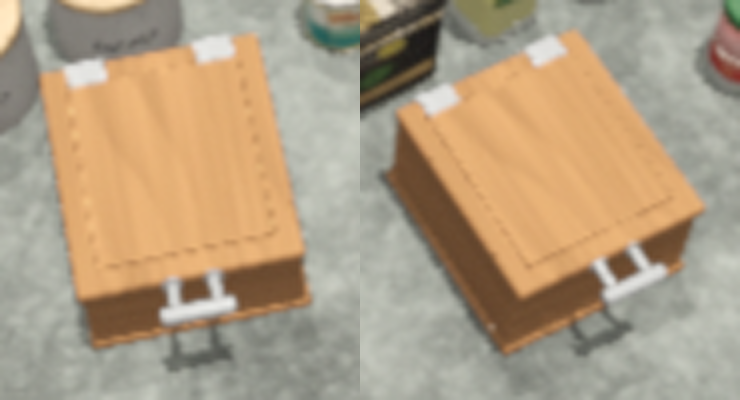

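The crop shows each lid's four corners, its two hinge plates at the back and its pull bar in front: the left bar is at crop (198,308), the right one at crop (635,284).

Run:
```python
import pickle,numpy as np
from h import *
d=pickle.load(open("f0.pkl","rb"));t,s=d["top"],d["side"]
o=lambda c,ox,oy:np.array([(c[0]+.5)/4-.5+ox,(c[1]+.5)/4-.5+oy])
C={"L":([(43,73),(257,38),(305,252),(78,300)],(198,308),[(162,315),(234,302)],210,200),"R":([(36,110),(217,32),(345,208),(161,295)],(275,284),[(245,297),(305,270)],345,150)}
for k,(cs,b,be,ox,oy) in C.items():
    p=[onz(t,o(c,ox,oy),95) for c in cs]; p=np.array(p)
    bk=(p[0]+p[1])/2; fr=(p[2]+p[3])/2; ax=bk-fr
    ctr=p.mean(0)[:2]
    print(k,p[:,:2].round(),"depth",np.linalg.norm(ax),"wid",np.linalg.norm(p[0]-p[1]),np.linalg.norm(p[2]-p[3]))
    w1=np.degrees(np.arctan2(ax[1],ax[0])); w=(p[0]-p[1])+(p[3]-p[2]); w2=np.degrees(np.arctan2(w[1],w[0]))-90
    yaw=np.radians((w1*175+w2*154)/(329)); u=np.array([np.cos(yaw),np.sin(yaw)])
    h=ctr+87.5*u; print(" yaw",w1,w2,np.degrees(yaw),"hinge",h,"nominal bar",h-201*u)
    for z in(84,90,96): print("  bar z",z,onz(t,o(b,ox,oy),z)[:2], "lid x", (onz(t,o(b,ox,oy),z)[:2]-h)@u,"lid y",(onz(t,o(b,ox,oy),z)[:2]-h)@[-u[1],u[0]])
p=[onz(s,c,95)[:2] for c in[(221,206),(273,211),(263,264),(208,259)]];print(np.round(p))
print("L bar side",two(t,o((198,308),210,200),s,(233,269)))
for n,uv,z in(("lemon",(338,273),25),("smalltin",(295,190),72),("jar",(444,150),86),("mug",(150,268),100),("tinhalf",(471,210),58)):print(n,onz(t,uv,z).round())
```

```text
L [[682. 246.]
 [648. 100.]
 [483. 133.]
 [512. 283.]] depth 171.59401788896608 wid 149.77504905558067 152.49925702612876
 yaw -11.735972747912266 -12.144171766989459 -11.927044629182442 hinge [666.80219172 172.22385717] nominal bar [470.14147136 213.76373043]
  bar z 84 [478.89709457 211.84268792] lid x -192.03638293861385 lid y -0.0700802237596882
  bar z 90 [476.2774477 212.302584 ] lid x -194.6945205769886 lid y -0.16150462133677843
  bar z 96 [473.65780083 212.76248009] lid x -197.35265821536342 lid y -0.25292901891384145
R [[ 653. -150.]
 [ 660. -301.]
 [ 490. -313.]
 [ 481. -162.]] depth 171.19893521461222 wid 151.17603649052427 150.61637355538045
 yaw 4.103919366618986 3.0791240784468954 3.624227955134178 hinge [ 658.16082542 -225.85404692] nominal bar [ 457.56280778 -238.55976688]
  bar z 84 [ 461.03008349 -242.78182613] lid x -197.80654560764938 lid y -4.43279080141769
  bar z 90 [ 458.4875472  -240.35985827] lid x -200.19089831764254 lid y -1.8549464927805135
  bar z 96 [ 455.94501091 -237.93789041] lid x -202.57525102763586 lid y 0.7228978158567856
[[683. 250.]
 [654. 104.]
 [489. 135.]
 [516. 280.]]
L bar side (array([472.44892071, 212.58548745, 105.52197024]), np.float64(5.6488133976104775))
lemon [425.   4.  25.]
smalltin [695.  17.  72.]
jar [ 634. -441.   86.]
mug [612. 466. 100.]
tinhalf [ 435. -421.   58.]
```

>>> send_rows:
  grip: [1, 1, 1, 1, 1, 1, 1, 1]
  xyz:
    - [0.04, 0.04, 0]
    - [0.08, 0.08, 0]
    - [0.12, 0.12, 0]
    - [0.15, 0.15, 0]
    - [0.18, 0.18, 0]
    - [0.21, 0.21, 0]
    - [0.24, 0.24, 0]
    - [0.26, 0.26, 0]
  yaw: [-2, -4, -6, -8, -9, -10, -11, -11]
  grip_force: 35

```text
time_s: 0.77
ee_pos: [381.5, -318.9, 213.8]
ee_rot: [-180.0, 0.0, 3.6]
force: [0.3, 0.3, -0.7]
gripper_width: 91.4
gripper_force: 0.0
```

Run:
```python
from workcell import env, eyes
import cv2, pickle
from h import *
d={}
for n in("top","side","wrist"):
    f=eyes.grab_frame(n); d[n]=f
pickle.dump(d,open("f1.pkl","wb"))
cv2.imwrite("pics/w1.png",np.hstack([cv2.resize(d["wrist"]["frame"],(400,300)),cv2.resize(d["side"]["frame"],(400,300))])[:,:,::-1])
s=env.state();print(s["time_s"],s["ee_pos"],s["ee_rot"]);print(d["wrist"]["pose"].round(2).tolist(),d["wrist"]["fx"])
print(proj(d["wrist"],(458,-239,92)))
```

```text
0.9167 [ 382.07140652 -318.64579909  213.66362466] [-1.79972186e+02  2.93956949e-02  3.91109872e+00]
[[0.07, -0.95, -0.29, 467.56], [-1.0, -0.07, -0.02, -309.1], [-0.0, 0.29, -0.96, 383.95], [0.0, 0.0, 0.0, 1.0]] 354.94102286571723
[224.89064247 136.89396637]
```

View pics/w1.png

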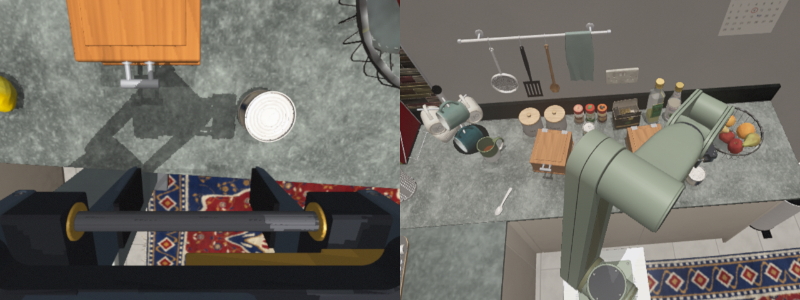

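The wrist view shows the right chest's bar at about (140,83) in the half-size picture and tin_half at (268,115). I'll triangulate the bar with the initial top view.

```bash
cat >> h.py <<'E'
def barpx(f,x0,x1,y0,y1,thr=150):
    "steel bar in a window: bright, unsaturated; returns rotated rectangle of the widest row group"
    h=cv2.cvtColor(f["frame"][y0:y1,x0:x1],cv2.COLOR_RGB2HSV)
    m=((h[...,1]<50)&(h[...,2]>thr)).astype(np.uint8)
    n,l,st,_=cv2.connectedComponentsWithStats(m)
    k=1+np.argmax(st[1:,4]); ys,xs=np.where(l==k)
    return m,np.c_[xs+x0,ys+y0]
E
python3 - <<'E'
import pickle
from h import *
d=pickle.load(open("f1.pkl","rb"));d0=pickle.load(open("f0.pkl","rb"))
w=d["wrist"]
big=cv2.resize(w["frame"][90:150,180:270],None,fx=4,fy=4,interpolation=cv2.INTER_CUBIC)
t0=cv2.resize(d0["top"]["frame"][205:235,395:425],(240,240),interpolation=cv2.INTER_CUBIC)
cv2.imwrite("pics/b1.png",np.hstack([big,t0])[:,:,::-1])
h=cv2.cvtColor(w["frame"],cv2.COLOR_RGB2HSV)
m=cv2.inRange(h,(3,90,120),(22,255,255)); m=cv2.morphologyEx(m,cv2.MORPH_OPEN,np.ones((3,3)))
for c in cv2.findContours(m,cv2.RETR_EXTERNAL,cv2.CHAIN_APPROX_NONE)[0]:
    if cv2.contourArea(c)>3000: print(cv2.approxPolyDP(cv2.convexHull(c),3,True)[:,0].tolist(),[onz(w,p[0],95)[:2].round(1).tolist() for p in cv2.approxPolyDP(cv2.convexHull(c),3,True)])
E
```

```text
[[320, 0], [319, 103], [120, 95], [106, 0]] [[555.8, -306.9], [488.0, -311.3], [483.0, -160.6], [545.1, -156.3]]
```

View pics/b1.png

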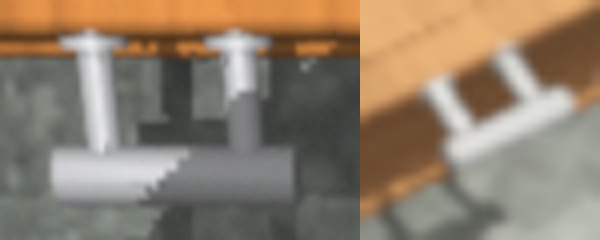

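The wrist crop shows the bar from x=52 to 295 at y≈175, centre (223,133.4) in the full frame. In the top crop its centre is (413.3,220.3).

Run:
```python
import pickle
from h import *
d=pickle.load(open("f1.pkl","rb"));d0=pickle.load(open("f0.pkl","rb"))
w=d["wrist"];t=d0["top"]
print(two(w,(223,133.4),t,(413.3,220.3)))
for z in(84,90,96):print(z,onz(w,(223,133.4),z),onz(w,(192.6,133),z),onz(w,(253.4,134),z))
```

```text
(array([ 459.39974864, -238.6538447 ,   93.13440486]), np.float64(2.88201059796429))
84 [ 460.3532978  -235.55894155   84.        ] [ 458.91821931 -211.00981005   84.        ] [ 461.63367784 -260.12222343   84.        ]
90 [ 460.49745006 -237.03000986   90.        ] [ 459.09107794 -212.97194298   90.        ] [ 461.75221823 -261.10194408   90.        ]
96 [ 460.64160233 -238.50107818   96.        ] [ 459.26393657 -214.93407591   96.        ] [ 461.87075862 -262.08166473   96.        ]
```

>>> send_rows:
  grip: [1, 1, 1, 1, 1, 1, 1, 1]
  xyz:
    - [0.026, 0.027, -0.01]
    - [0.052, 0.054, -0.02]
    - [0.078, 0.081, -0.03]
    - [0.078, 0.081, -0.06]
    - [0.078, 0.081, -0.09]
    - [0.078, 0.081, -0.115]
    - [0.078, 0.081, -0.133]
    - [0.078, 0.081, -0.133]
  yaw: [0, 0, 0, 0, 0, 0, 0, 0]

```text
time_s: 1.58
ee_pos: [455.2, -239.5, 77.1]
ee_rot: [-179.8, 0.4, 3.5]
force: [-0.4, 0.3, 0.0]
gripper_width: 91.0
gripper_force: 0.0
```

>>> send_rows:
  grip: [1, 1, -1, -1, -1, -1, -1, -1]
  xyz:
    - [0, 0, 0]
    - [0, 0, 0]
    - [0, 0, 0]
    - [0, 0, 0]
    - [0, 0, 0]
    - [0, 0, 0]
    - [0, 0, 0]
    - [0, 0, 0]
  yaw: [0, 0, 0, 0, 0, 0, 0, 0]

```text
time_s: 2.25
ee_pos: [458.7, -239.7, 81.2]
ee_rot: [180.0, -0.0, 3.6]
force: [-0.8, -0.2, 0.2]
gripper_width: 54.0
gripper_force: 0.0
```

>>> send_rows:
  grip: [-1, -1, -1, -1, -1]
  xyz:
    - [0, 0, 0]
    - [0, 0, 0]
    - [0, 0, 0]
    - [0, 0, 0]
    - [0, 0, 0]
  yaw: [0, 0, 0, 0, 0]

```text
time_s: 2.67
ee_pos: [458.5, -239.3, 81.0]
ee_rot: [-180.0, 0.0, 3.6]
force: [0.2, 3.3, 2.6]
gripper_width: 47.2
gripper_force: 35.0
```

Run:
```python
import numpy as np
# bar in lid frame (-201, z0); TCP shift along arc; world dirs
for n,yaw,z0 in(("R",3.6,8),("L",-11.9,8)):
    u=np.array([np.cos(np.radians(yaw)),np.sin(np.radians(yaw))])
    for a in np.arange(0,.86,.085):
        x=-201*np.cos(a)+z0*np.sin(a)+201; z=201*np.sin(a)+z0*np.cos(a)-z0
        print(n,round(a,3),(np.r_[x*u,z]).round(1).tolist())
```

```text
R 0.0 [0.0, 0.0, 0.0]
R 0.085 [1.4, 0.1, 17.0]
R 0.17 [4.2, 0.3, 33.9]
R 0.255 [8.5, 0.5, 50.4]
R 0.34 [14.1, 0.9, 66.6]
R 0.425 [21.1, 1.3, 82.2]
R 0.51 [29.4, 1.9, 97.1]
R 0.595 [38.9, 2.5, 111.3]
R 0.68 [49.6, 3.1, 124.6]
R 0.765 [61.4, 3.9, 137.0]
R 0.85 [74.2, 4.7, 148.3]
L 0.0 [0.0, -0.0, 0.0]
L 0.085 [1.4, -0.3, 17.0]
L 0.17 [4.2, -0.9, 33.9]
L 0.255 [8.3, -1.8, 50.4]
L 0.34 [13.9, -2.9, 66.6]
L 0.425 [20.7, -4.4, 82.2]
L 0.51 [28.9, -6.1, 97.1]
L 0.595 [38.2, -8.0, 111.3]
L 0.68 [48.7, -10.3, 124.6]
L 0.765 [60.2, -12.7, 137.0]
L 0.85 [72.8, -15.3, 148.3]
```

>>> send_rows:
  grip: [-1, -1, -1, -1, -1, -1, -1, -1]
  xyz:
    - [0.0005, 0, 0.008]
    - [0.0014, 0, 0.017]
    - [0.0026, 0, 0.025]
    - [0.0042, 0, 0.034]
    - [0.006, 0, 0.042]
    - [0.0085, 0.0005, 0.05]
    - [0.011, 0.001, 0.0585]
    - [0.014, 0.001, 0.0665]
  yaw: [0, 0, 0, 0, 0, 0, 0, 0]

```text
time_s: 3.33
ee_pos: [470.6, -238.3, 147.8]
ee_rot: [-179.9, 0.3, 3.6]
force: [-4.9, 1.4, -10.7]
gripper_width: 47.5
gripper_force: 35.0
```

>>> send_rows:
  grip: [-1, -1, -1, -1, -1, -1, -1, -1]
  xyz:
    - [0.0035, 0, 0.008]
    - [0.007, 0.0005, 0.0155]
    - [0.011, 0.001, 0.023]
    - [0.0155, 0.001, 0.0305]
    - [0.02, 0.0015, 0.0375]
    - [0.025, 0.0015, 0.045]
    - [0.03, 0.002, 0.0515]
    - [0.0355, 0.002, 0.058]
  yaw: [0, 0, 0, 0, 0, 0, 0, 0]

```text
time_s: 4.0
ee_pos: [504.4, -236.1, 206.0]
ee_rot: [-179.9, 0.5, 3.6]
force: [-10.7, 2.5, -6.1]
gripper_width: 47.4
gripper_force: 35.0
```

>>> send_rows:
  grip: [-1, -1, -1, -1, -1, -1]
  xyz:
    - [0.006, 0.0005, 0.006]
    - [0.012, 0.001, 0.0125]
    - [0.0185, 0.001, 0.018]
    - [0.0185, 0.001, 0.018]
    - [0.0185, 0.001, 0.018]
    - [0.0185, 0.001, 0.018]
  yaw: [0, 0, 0, 0, 0, 0]

```text
time_s: 4.5
ee_pos: [523.5, -234.8, 225.7]
ee_rot: [-179.9, 0.3, 3.6]
force: [-11.5, 4.4, 1.6]
gripper_width: 47.2
gripper_force: 35.0
```

>>> send_rows:
  grip: [1, 1, 1, 1, 1, 1, 1, 1]
  xyz:
    - [0, 0, 0]
    - [0, 0, 0]
    - [0, 0, 0]
    - [0, 0, 0]
    - [0, 0, 0]
    - [0, 0, 0]
    - [0, 0, 0]
    - [0, 0, 0]
  yaw: [0, 0, 0, 0, 0, 0, 0, 0]

```text
time_s: 5.17
ee_pos: [526.8, -235.8, 223.5]
ee_rot: [180.0, -0.0, 3.6]
force: [-0.6, 0.8, -0.1]
gripper_width: 90.9
gripper_force: 0.0
```

Run:
```python
from workcell import env, eyes
import cv2, pickle
from h import *
d={n:eyes.grab_frame(n) for n in("top","wrist")}
pickle.dump(d,open("f2.pkl","wb"))
cv2.imwrite("pics/w2.png",np.hstack([cv2.resize(d["wrist"]["frame"],(400,300)),cv2.resize(d["top"]["frame"][100:325,180:480],(400,300))])[:,:,::-1])
```

```text
(no output)
```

View pics/w2.png

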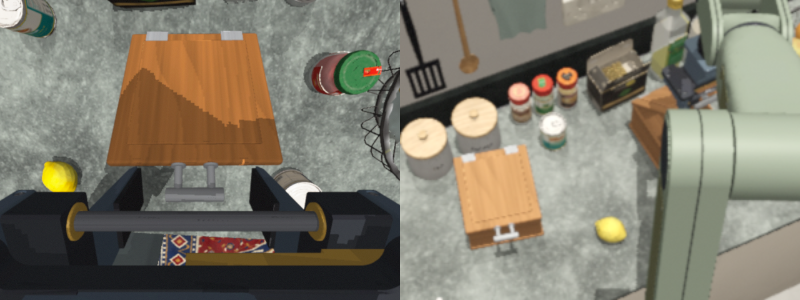

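The right lid is still open, with its bar between the fingers at wrist (194,195) in the half-size picture. I'll measure its angle.

Run:
```python
import pickle
from h import *
d=pickle.load(open("f2.pkl","rb"));w=d["wrist"]
u=np.array([np.cos(np.radians(3.6)),np.sin(np.radians(3.6)),0]);H=np.array([460,-238,0])+200*u;H[2]=85
for a in np.arange(.5,1.01,.1):
    f=lambda x,y,z:H+(x*np.cos(a)+z*np.sin(a))*u+np.array([0,0,-x*np.sin(a)+z*np.cos(a)])+y*np.array([-u[1],u[0],0])
    print(round(a,2),(proj(w,f(-201,0,8))/1.6).round(1),(proj(w,f(-175,77,10))/1.6).round(1),(proj(w,f(-175,-77,10))/1.6).round(1))
```

```text
0.5 [195.8 204.8] [123.4 179.6] [268.3 179.7]
0.6 [195.8 203.8] [117.8 176.5] [273.8 176.6]
0.7 [195.9 200.2] [111.7 171. ] [280.  171.2]
0.8 [195.9 193.3] [104.8 162.7] [286.9 162.8]
0.9 [195.9 182.3] [ 97.2 150.9] [294.5 151.1]
1.0 [195.9 166.2] [ 89.  135.2] [302.7 135.4]
```

The right lid stands still at about 0.78 rad, so it is the sound one. Next, the left chest.

>>> send_rows:
  grip: [1, 1, 1, 1, 1, 1, 1, 1]
  xyz:
    - [0, 0, 0.035]
    - [0, 0, 0.07]
    - [-0.02, 0.035, 0.08]
    - [-0.04, 0.07, 0.08]
    - [-0.06, 0.105, 0.08]
    - [-0.08, 0.14, 0.08]
    - [-0.1, 0.175, 0.08]
    - [-0.11, 0.21, 0.08]
  yaw: [0, 0, 0, -2, -4, -6, -8, -10]

```text
time_s: 5.93
ee_pos: [414.2, -24.5, 303.7]
ee_rot: [180.0, 0.0, -6.6]
force: [0.6, 0.0, 0.7]
gripper_width: 91.0
gripper_force: 0.0
```

>>> send_rows:
  grip: [1, 1, 1, 1, 1, 1, 1, 1]
  xyz:
    - [0, 0.035, 0]
    - [0, 0.07, -0.01]
    - [0, 0.105, -0.02]
    - [0, 0.14, -0.04]
    - [0, 0.17, -0.06]
    - [0, 0.2, -0.08]
    - [0, 0.225, -0.08]
    - [0, 0.225, -0.08]
  yaw: [-2, -4, -5.5, -5.5, -5.5, -5.5, -5.5, -5.5]

```text
time_s: 6.6
ee_pos: [416.0, 202.8, 222.2]
ee_rot: [-180.0, 0.1, -11.7]
force: [0.3, 0.2, 0.2]
gripper_width: 91.3
gripper_force: 0.0
```

Run:
```python
from workcell import env, eyes
import cv2, pickle
from h import *
w=eyes.grab_frame("wrist"); w=eyes.grab_frame("wrist"); pickle.dump(w,open("f3.pkl","wb"))
s=env.state();print(s["time_s"],s["ee_pos"],s["ee_rot"])
c=proj(w,(473,212.5,94)).astype(int);print(c)
x0,y0=c[0]-60,c[1]-45
cv2.imwrite("pics/b3.png",np.hstack([cv2.resize(w["frame"][y0:y0+90,x0:x0+120],None,fx=4,fy=4,interpolation=cv2.INTER_CUBIC),cv2.resize(w["frame"],(320,360))])[:,:,::-1]);print(x0,y0)
```

```text
6.7 [416.57246504 199.74124033 223.31748017] [ 1.79954452e+02  8.48366330e-03 -1.17807714e+01]
[288 168]
228 123
```

View pics/b3.png

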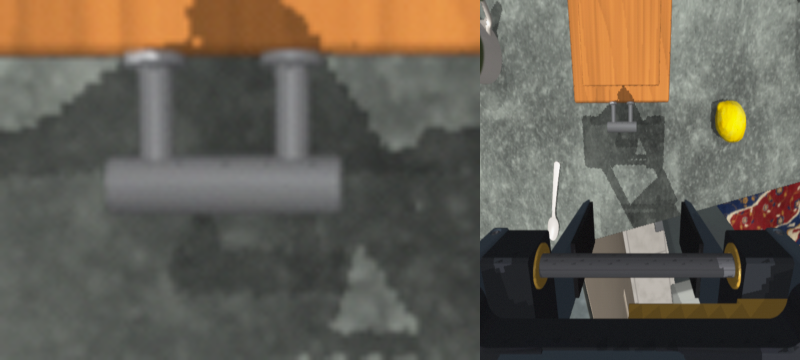

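The bar spans crop x=106–341, y=157–212, so its centre is (283.5,168.8) in the full wrist frame.

Run:
```python
import pickle
from h import *
w=pickle.load(open("f3.pkl","rb"));t=pickle.load(open("f0.pkl","rb"))["top"]
print(two(w,(283.5,168.8),t,(259.1,276.6)))
for z in(84,90,96):print(z,[onz(w,(x,168.8),z)[:2].round(1).tolist() for x in(254.1,283.5,312.9)])
```

```text
(array([473.57675278, 214.44484373,  97.70986198]), np.float64(3.2347131019320896))
84 [[478.0, 242.1], [472.9, 217.4], [467.9, 192.7]]
90 [[478.4, 241.0], [473.4, 216.8], [468.5, 192.5]]
96 [[478.8, 239.9], [473.9, 216.2], [469.1, 192.4]]
```

>>> send_rows:
  grip: [1, 1, 1, 1, 1, 1, 1, 1]
  xyz:
    - [0.02, 0.006, -0.02]
    - [0.04, 0.012, -0.04]
    - [0.057, 0.016, -0.06]
    - [0.057, 0.016, -0.085]
    - [0.057, 0.016, -0.11]
    - [0.057, 0.016, -0.125]
    - [0.057, 0.016, -0.139]
    - [0.057, 0.016, -0.139]
  yaw: [0, 0, 0, 0, 0, 0, 0, 0]

```text
time_s: 7.37
ee_pos: [472.3, 213.2, 82.4]
ee_rot: [179.8, 0.2, -12.0]
force: [0.1, -0.4, 0.5]
gripper_width: 91.2
gripper_force: 0.0
```

>>> send_rows:
  grip: [-1, -1, -1, -1, -1, -1, -1, -1]
  xyz:
    - [0, 0, 0]
    - [0, 0, 0]
    - [0, 0, 0]
    - [0, 0, 0]
    - [0, 0, 0]
    - [0, 0, 0]
    - [0, 0, 0]
    - [0, 0, 0]
  yaw: [0, 0, 0, 0, 0, 0, 0, 0]

```text
time_s: 8.03
ee_pos: [473.4, 214.6, 84.8]
ee_rot: [179.9, -0.0, -11.8]
force: [-1.0, -4.3, 2.7]
gripper_width: 47.4
gripper_force: 35.0
```

>>> send_rows:
  grip: [-1, -1, -1]
  xyz:
    - [0, 0, 0]
    - [0, 0, 0]
    - [0, 0, 0]
  yaw: [0, 0, 0]

```text
time_s: 8.28
ee_pos: [473.4, 214.6, 84.7]
ee_rot: [179.9, 0.0, -11.9]
force: [-1.2, -5.3, 6.5]
gripper_width: 47.2
gripper_force: 35.0
```

>>> send_rows:
  grip: [-1, -1, -1, -1, -1, -1, -1, -1]
  xyz:
    - [0.0005, 0, 0.008]
    - [0.0014, 0, 0.017]
    - [0.0026, -0.0005, 0.025]
    - [0.0042, -0.001, 0.034]
    - [0.006, -0.0015, 0.042]
    - [0.0085, -0.002, 0.05]
    - [0.011, -0.0025, 0.0585]
    - [0.014, -0.003, 0.0665]
  yaw: [0, 0, 0, 0, 0, 0, 0, 0]

```text
time_s: 8.95
ee_pos: [487.5, 211.7, 151.6]
ee_rot: [179.9, 0.0, -11.9]
force: [0.2, -6.0, -5.1]
gripper_width: 47.6
gripper_force: 35.0
```

>>> send_rows:
  grip: [-1, -1, -1, -1, -1, -1, -1, -1]
  xyz:
    - [0.0035, -0.0005, 0.008]
    - [0.007, -0.0015, 0.0155]
    - [0.011, -0.0025, 0.023]
    - [0.015, -0.003, 0.0305]
    - [0.02, -0.004, 0.0375]
    - [0.0245, -0.005, 0.045]
    - [0.0295, -0.006, 0.0515]
    - [0.035, -0.007, 0.058]
  yaw: [0, 0, 0, 0, 0, 0, 0, 0]

```text
time_s: 9.62
ee_pos: [522.4, 204.7, 209.4]
ee_rot: [179.9, 0.1, -11.9]
force: [-0.5, -5.1, -4.6]
gripper_width: 47.3
gripper_force: 35.0
```

>>> send_rows:
  grip: [-1, -1, -1, -1, -1, -1, -1, -1]
  xyz:
    - [0.0055, -0.001, 0.006]
    - [0.011, -0.0025, 0.0125]
    - [0.0175, -0.004, 0.018]
    - [0.024, -0.005, 0.0235]
    - [0.024, -0.005, 0.0235]
    - [0.024, -0.005, 0.0235]
    - [0.024, -0.005, 0.0235]
    - [0.024, -0.005, 0.0235]
  yaw: [0, 0, 0, 0, 0, 0, 0, 0]

```text
time_s: 10.28
ee_pos: [546.6, 199.8, 233.0]
ee_rot: [179.9, 0.0, -11.9]
force: [-1.4, -4.6, -2.4]
gripper_width: 47.6
gripper_force: 35.0
```

>>> send_rows:
  grip: [1, 1, 1, 1, 1, 1, 1, 1]
  xyz:
    - [0, 0, 0]
    - [0, 0, 0]
    - [0, 0, 0]
    - [0, 0, 0]
    - [0, 0, 0]
    - [0, 0, 0]
    - [0, 0, 0]
    - [0, 0, 0]
  yaw: [0, 0, 0, 0, 0, 0, 0, 0]

```text
time_s: 10.95
ee_pos: [546.7, 200.4, 232.5]
ee_rot: [-180.0, -0.0, -11.9]
force: [-0.4, -0.2, -0.9]
gripper_width: 91.5
gripper_force: 0.0
```

>>> send_rows:
  grip: [1, 1, 1, 1, 1, 1, 1, 1]
  xyz:
    - [0, 0, 0]
    - [0, 0, 0]
    - [0, 0, 0]
    - [0, 0, 0.02]
    - [0, 0, 0.04]
    - [0, 0, 0.06]
    - [0, 0, 0.08]
    - [0, 0, 0.08]
  yaw: [0, 0, 0, 0, 0, 0, 0, 0]

```text
time_s: 11.62
ee_pos: [548.3, 200.9, 316.9]
ee_rot: [-179.8, -0.4, -11.9]
force: [0.1, 0.0, 1.2]
gripper_width: 91.3
gripper_force: 0.0
```

Run:
```python
from workcell import env, eyes
import cv2, pickle
from h import *
d={n:eyes.grab_frame(n) for n in("top","wrist")}
pickle.dump(d,open("f4.pkl","wb"))
cv2.imwrite("pics/w4.png",np.hstack([cv2.resize(d["wrist"]["frame"],(400,300)),cv2.resize(d["top"]["frame"][100:325,180:480],(400,300))])[:,:,::-1])
s=env.state();print(s["time_s"],s["ee_pos"],s["ee_rot"])
```

```text
11.7167 [546.745033   200.27422244 312.70626523] [-1.79969616e+02 -5.44278275e-02 -1.19043655e+01]
```

View pics/w4.png

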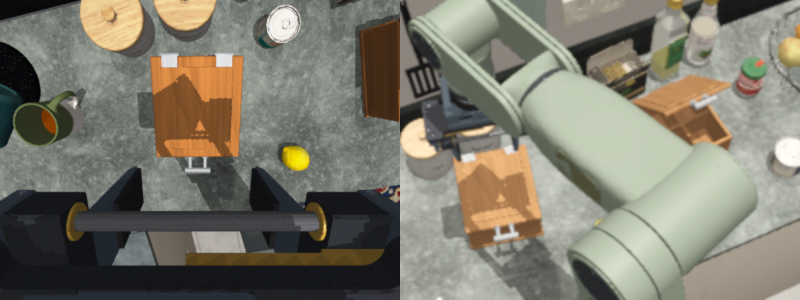

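The left lid has sunk shut and the right one still stands open, with its bar at about (705,101) in the right half. The left lid is the slack one. I'll close the fingers and go above the right bar.

>>> send_rows:
  grip: [0.5, 0, -1, -1, -1, -1, -1, -1]
  xyz:
    - [-0.005, -0.03, 0]
    - [-0.01, -0.06, 0]
    - [-0.015, -0.09, 0]
    - [-0.018, -0.12, 0]
    - [-0.02, -0.15, 0]
    - [-0.022, -0.18, 0]
    - [-0.022, -0.21, 0]
    - [-0.022, -0.24, 0]
  yaw: [2, 4, 6, 8, 10, 12, 14, 15.5]

```text
time_s: 12.38
ee_pos: [523.5, -41.1, 310.7]
ee_rot: [-180.0, 0.2, 3.7]
force: [0.5, 0.6, 0.6]
gripper_width: 40.8
gripper_force: 0.0
```

>>> send_rows:
  grip: [-1, -1, -1, -1, -1, -1, -1, -1]
  xyz:
    - [0, -0.03, 0]
    - [0, -0.06, 0]
    - [0, -0.09, 0]
    - [0, -0.12, 0]
    - [0, -0.15, 0]
    - [0, -0.18, 0]
    - [0, -0.196, 0]
    - [0, -0.196, 0]
  yaw: [0, 0, 0, 0, 0, 0, 0, 0]

```text
time_s: 13.05
ee_pos: [523.7, -238.7, 310.0]
ee_rot: [-180.0, 0.2, 3.4]
force: [0.3, -0.2, 0.6]
gripper_width: 0.5
gripper_force: 0.0
```

>>> send_rows:
  grip: [-1, -1, -1, -1]
  xyz:
    - [0, 0, 0]
    - [0, 0, 0]
    - [0, 0, 0]
    - [0, 0, 0]
  yaw: [0, 0, 0, 0]

```text
time_s: 13.38
ee_pos: [524.7, -234.6, 312.4]
ee_rot: [-180.0, 0.0, 3.7]
force: [-0.0, -0.1, -0.3]
gripper_width: 0.2
gripper_force: 0.0
```

Run:
```python
from workcell import env, eyes
import pickle
from h import *
t=pickle.load(open("f4.pkl","rb"))["top"]
o,dv=ray(t,(408.7,175.8))
for x in(515,520,525,530,535): p=o+dv*(x-o[0])/dv[0]; print("top ray",p.round(1))
u=np.array([np.cos(np.radians(3.6)),np.sin(np.radians(3.6)),0]);H=np.array([460,-238,0])+200*u;H[2]=85
for a in(.7,.75,.8,.85): print(a,H+(-201*np.cos(a)+8*np.sin(a))*u+np.array([0,0,201*np.sin(a)+8*np.cos(a)]))
s=env.state();print(s["time_s"],s["ee_pos"],s["ee_rot"],s["force"],s["gripper_width"])
w=eyes.grab_frame("wrist");pickle.dump(w,open("f5.pkl","wb"))
cv2.imwrite("pics/w5.png",cv2.resize(w["frame"],None,fx=1,fy=1)[:,:,::-1])
```

```text
top ray [ 515.  -231.1  242.4]
top ray [ 520.  -235.4  232.8]
top ray [ 525.  -239.7  223.2]
top ray [ 530.  -243.9  213.6]
top ray [ 535.  -248.2  204. ]
0.7 [ 511.31899532 -234.77128249  220.60649263]
0.75 [ 518.26844064 -234.33406045  227.86290172]
0.8 [ 525.57115463 -233.87461263  234.76222795]
0.85 [ 533.20888428 -233.39408741  241.2872266 ]
13.3833 [ 524.67898976 -234.5582035   312.44143034] [-1.79985292e+02  3.88407307e-03  3.68652060e+00] [-0.04733959 -0.10653936 -0.29375727] 0.22208621048151794
```

View pics/w5.png

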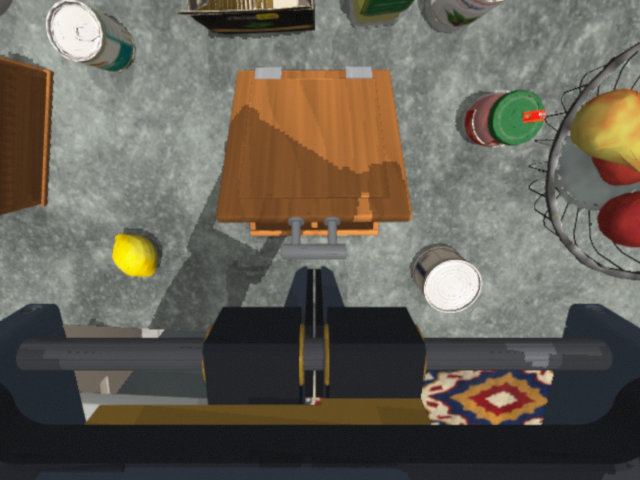

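The wrist view shows the right lid still open with its bar centred at (314,252), in line with the closed fingertips. I'll descend and then creep.

>>> send_rows:
  grip: [-1, -1, -1, -1, -1, -1, -1, -1]
  xyz:
    - [-0.003, 0, -0.02]
    - [-0.003, 0, -0.04]
    - [-0.003, 0, -0.054]
    - [-0.003, 0, -0.06]
    - [-0.003, 0, -0.064]
    - [-0.003, 0, -0.066]
    - [-0.003, 0, -0.066]
    - [-0.003, 0, -0.066]
  yaw: [0, 0, 0, 0, 0, 0, 0, 0]

```text
time_s: 14.1
ee_pos: [522.1, -235.9, 247.4]
ee_rot: [179.9, -0.1, 3.6]
force: [-0.8, -0.4, -0.3]
gripper_width: 0.5
gripper_force: 0.0
```

>>> send_rows:
  grip: [-1, -1, -1, -1, -1, -1]
  xyz:
    - [0, 0, -0.0005]
    - [0, 0, -0.001]
    - [0, 0, -0.0015]
    - [0, 0, -0.002]
    - [0, 0, -0.002]
    - [0, 0, -0.002]
  yaw: [0, 0, 0, 0, 0, 0]

```text
time_s: 14.6
ee_pos: [521.6, -235.8, 244.5]
ee_rot: [180.0, 0.0, 3.6]
force: [-0.1, -0.1, -0.8]
gripper_width: 0.4
gripper_force: 0.0
```

>>> send_rows:
  grip: [-1, -1, -1, -1, -1, -1]
  xyz:
    - [0, 0, -0.0005]
    - [0, 0, -0.001]
    - [0, 0, -0.0015]
    - [0, 0, -0.002]
    - [0, 0, -0.002]
    - [0, 0, -0.002]
  yaw: [0, 0, 0, 0, 0, 0]

```text
time_s: 15.1
ee_pos: [521.6, -235.8, 242.4]
ee_rot: [180.0, 0.0, 3.6]
force: [-0.6, -0.3, 0.2]
gripper_width: 0.5
gripper_force: 0.0
```

>>> send_rows:
  grip: [-1, -1, -1, -1, -1, -1]
  xyz:
    - [0, 0, -0.0005]
    - [0, 0, -0.001]
    - [0, 0, -0.0015]
    - [0, 0, -0.0015]
    - [0, 0, -0.0015]
    - [0, 0, -0.0015]
  yaw: [0, 0, 0, 0, 0, 0]

```text
time_s: 15.6
ee_pos: [521.7, -235.7, 241.0]
ee_rot: [180.0, 0.0, 3.6]
force: [0.7, -1.0, 0.8]
gripper_width: 0.1
gripper_force: 0.0
```

>>> send_rows:
  grip: [-1, -1, -1, -1, -1, -1]
  xyz:
    - [0, 0, -0.0005]
    - [0, 0, -0.001]
    - [0, 0, -0.001]
    - [0, 0, -0.001]
    - [0, 0, -0.001]
    - [0, 0, -0.001]
  yaw: [0, 0, 0, 0, 0, 0]

```text
time_s: 16.1
ee_pos: [521.6, -235.7, 240.0]
ee_rot: [180.0, 0.0, 3.6]
force: [0.4, -0.1, 0.6]
gripper_width: 0.5
gripper_force: 0.0
```

>>> send_rows:
  grip: [-1, -1, -1, -1, -1, -1]
  xyz:
    - [0, 0, -0.0005]
    - [0, 0, -0.001]
    - [0, 0, -0.001]
    - [0, 0, -0.001]
    - [0, 0, -0.001]
    - [0, 0, -0.001]
  yaw: [0, 0, 0, 0, 0, 0]

```text
time_s: 16.6
ee_pos: [521.6, -235.7, 239.0]
ee_rot: [180.0, -0.0, 3.6]
force: [0.8, 0.5, 0.2]
gripper_width: 0.6
gripper_force: 0.0
```

>>> send_rows:
  grip: [-1, -1, -1, -1, -1, -1]
  xyz:
    - [0, 0, -0.0005]
    - [0, 0, -0.001]
    - [0, 0, -0.001]
    - [0, 0, -0.001]
    - [0, 0, -0.001]
    - [0, 0, -0.001]
  yaw: [0, 0, 0, 0, 0, 0]

```text
time_s: 17.1
ee_pos: [521.7, -235.7, 238.0]
ee_rot: [180.0, 0.0, 3.6]
force: [-0.5, -0.5, 0.7]
gripper_width: 1.1
gripper_force: 0.0
```

>>> send_rows:
  grip: [-1, -1, -1, -1, -1, -1]
  xyz:
    - [0, 0, -0.0005]
    - [0, 0, -0.001]
    - [0, 0, -0.001]
    - [0, 0, -0.001]
    - [0, 0, -0.001]
    - [0, 0, -0.001]
  yaw: [0, 0, 0, 0, 0, 0]

```text
time_s: 17.6
ee_pos: [521.7, -235.7, 237.0]
ee_rot: [180.0, -0.0, 3.6]
force: [0.3, -0.4, -0.3]
gripper_width: 0.4
gripper_force: 0.0
```

>>> send_rows:
  grip: [-1, -1, -1, -1, -1, -1]
  xyz:
    - [0, 0, -0.0005]
    - [0, 0, -0.001]
    - [0, 0, -0.001]
    - [0, 0, -0.001]
    - [0, 0, -0.001]
    - [0, 0, -0.001]
  yaw: [0, 0, 0, 0, 0, 0]

```text
time_s: 18.1
ee_pos: [521.6, -235.8, 236.0]
ee_rot: [180.0, -0.0, 3.6]
force: [-0.8, 0.5, 0.8]
gripper_width: 0.1
gripper_force: 0.0
```

>>> send_rows:
  grip: [-1, -1, -1, -1, -1, -1]
  xyz:
    - [0, 0, -0.0005]
    - [0, 0, -0.001]
    - [0, 0, -0.001]
    - [0, 0, -0.001]
    - [0, 0, -0.001]
    - [0, 0, -0.001]
  yaw: [0, 0, 0, 0, 0, 0]

```text
time_s: 18.6
ee_pos: [521.7, -235.8, 235.3]
ee_rot: [180.0, -0.0, 3.6]
force: [0.6, -0.1, 3.1]
gripper_width: 0.3
gripper_force: 1.8
```

Run:
```python
import pickle
from h import *
w=pickle.load(open("f5.pkl","rb"))
u=np.array([np.cos(np.radians(3.6)),np.sin(np.radians(3.6)),0]);H=np.array([460,-238,0])+200*u;H[2]=85
for a in(.7,.75,.8,.85):
    p=H+(-201*np.cos(a)+8*np.sin(a))*u+np.array([0,0,201*np.sin(a)+8*np.cos(a)]);print(a,p.round(1),proj(w,p))
t=pickle.load(open("f4.pkl","rb"))["top"];print(two(w,(314,252),t,(408.7,175.8)))
```

```text
0.7 [ 511.3 -234.8  220.6] [315.16949676 260.1634296 ]
0.75 [ 518.3 -234.3  227.9] [315.24392385 254.90713023]
0.8 [ 525.6 -233.9  234.8] [315.32317356 248.67790939]
0.85 [ 533.2 -233.4  241.3] [315.40730544 241.40945909]
(array([ 521.11067579, -234.47598684,  231.62771568]), np.float64(2.986957334604179))
```

>>> send_rows:
  grip: [-1, -1, -1, -1]
  xyz:
    - [0, 0, -0.0002]
    - [0, 0, -0.0002]
    - [0, 0, -0.0002]
    - [0, 0, -0.0002]
  yaw: [0, 0, 0, 0]

```text
time_s: 18.93
ee_pos: [521.7, -235.8, 235.3]
ee_rot: [180.0, -0.0, 3.6]
force: [-0.3, 0.2, 5.2]
gripper_width: 0.4
gripper_force: 2.6
```

5 N: hold for well over a second.

>>> send_rows:
  grip: [-1, -1, -1, -1, -1, -1, -1, -1]
  xyz:
    - [0, 0, 0]
    - [0, 0, 0]
    - [0, 0, 0]
    - [0, 0, 0]
    - [0, 0, 0]
    - [0, 0, 0]
    - [0, 0, 0]
    - [0, 0, 0]
  yaw: [0, 0, 0, 0, 0, 0, 0, 0]

```text
time_s: 19.6
ee_pos: [521.7, -235.8, 235.3]
ee_rot: [180.0, -0.0, 3.6]
force: [-0.6, 0.7, 5.4]
gripper_width: 0.8
gripper_force: 2.7
```

>>> send_rows:
  grip: [-1, -1, -1, -1, -1, -1, -1, -1]
  xyz:
    - [0, 0, 0]
    - [0, 0, 0]
    - [0, 0, 0]
    - [0, 0, 0]
    - [0, 0, 0]
    - [0, 0, 0]
    - [0, 0, 0]
    - [0, 0, 0]
  yaw: [0, 0, 0, 0, 0, 0, 0, 0]

```text
time_s: 20.27
ee_pos: [521.7, -235.8, 235.3]
ee_rot: [180.0, -0.0, 3.6]
force: [-0.4, 0.7, 5.5]
gripper_width: 0.5
gripper_force: 2.7
```

Steady at about 5.4 N for 1.3 s. Lift off and back up.

>>> send_rows:
  grip: [-1, -1, -1, -1, -1, -1, -1, -1]
  xyz:
    - [0, 0, 0.002]
    - [0, 0, 0.01]
    - [0, 0, 0.03]
    - [0, 0, 0.05]
    - [0, 0, 0.07]
    - [0, 0, 0.08]
    - [0, 0, 0.08]
    - [0, 0, 0.08]
  yaw: [0, 0, 0, 0, 0, 0, 0, 0]

```text
time_s: 20.93
ee_pos: [521.6, -235.7, 314.5]
ee_rot: [180.0, 0.0, 3.6]
force: [-0.1, -0.0, -1.4]
gripper_width: 0.4
gripper_force: 0.0
```

Run:
```python
from workcell import env, eyes
import pickle
from h import *
a=pickle.load(open("f5.pkl","rb"));w=eyes.grab_frame("wrist");t=eyes.grab_frame("top")
s=env.state();print(s["time_s"],s["ee_pos"],s["force"])
cv2.imwrite("pics/w6.png",np.hstack([cv2.resize(w["frame"],(400,300)),cv2.resize(t["frame"][100:325,180:480],(400,300))])[:,:,::-1])
```

```text
21.0333 [ 521.03497931 -235.47944959  313.20386767] [-0.34358556  0.62512543 -0.2995077 ]
```

View pics/w6.png

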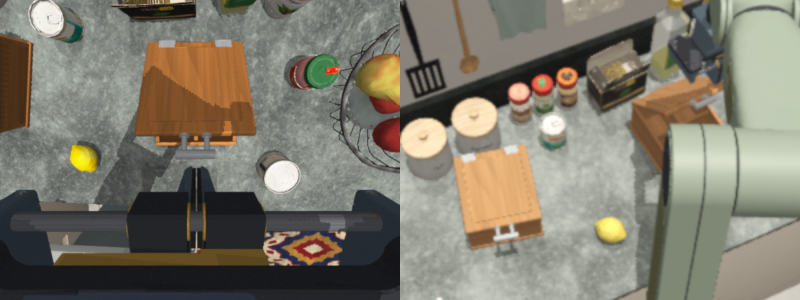

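The right lid stands as before, with its bar at wrist (197,153) in the half-size picture. The left lid is shut, and the bystanders in view look undisturbed, so I'm handing in.

```bash
python3 -c "
from workcell import env
print(env.job_done())"
```

```text
the job is handed in; nothing more can be done
None
```

The job is handed in, with no verdict returned: chest 2 or 1 by number is not marked, but the right-hand lid (y ≈ -235) is the sound one. It held about 5.4 N for over a second and stands open at about 0.78 rad, while the slack left-hand lid sank shut and the bystanders in view looked undisturbed.

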